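Press the clutch and brake levers in to their stops

ROBOT

A 6-joint arm with a two-finger parallel gripper is mounted at the origin on a cart in front of the work surface, level with it; the furniture and walls round the work are solid. World frame = base frame: x ahead of the robot, y to its left, z up, the work surface at z = 0. Lengths are in m, angles in rad, forces in N, time in s.
With the tool pointing down it reaches from about 0.3 to 0.85 m from the base axis. Payload 5.4 kg.
Tool frame: the origin (TCP) lies between the finger pads; the fingertips stand 11 mm ahead of it and the grasp point (between the pads) lies 8 mm behind it; z points along the fingers, y is the line along which they close (so a half turn about z gives the same grasp; the last joint's range is limited). The gripper opens to 85 mm and grips with 20 to 120 N. Pads are 22 mm wide; open, the fingers measure 114 mm over their backs; the gripper's body (76 mm by 85 mm) begins 54 mm behind the grasp point. The pads swing forward as they close: fully open they stand 13 mm farther back than shut.
Start: joints at [-1.358, 0.158, 1.597, -0, 1.386, -0.21], TCP at [0.236, -0.524, 0.242] pointing down, gripper open.
Joint ranges: [-2.91, 2.91], [-0.94, 2.29], [0.18, 2.7], [-1.29, 4.43], [0.17, 2.64], [-3, 3]. Speed limits (rad/s): [2.57, 2.57, 3.14, 3.14, 3.14, 3.14].

INTERFACE

Orientations are given as a unit quaternion [x, y, z, w].
In Python, from station import read_state, read_camera, get_calibration, close_job gives the robot as it stands. The module is installed in compiled form; this text tells all that it offers.
- The arm moves only by the tool arm_command, never from a script. Its arguments are lists of equal length, an entry for each row: "translation": the shift along the tool's x, y, z in mm, a list of three; "dr": the turn, a rotation vector about the tool's x, y, z in degrees, a list of three; "fingers": the finger opening in mm, from 0 to 85.4. A call has 1 to 12 rows; each row is the pose to reach, as a shift and turn from the pose commanded when the call began, along the tool's axes at that moment; what a row does not reach only later rows make up. A row lasts 1/12 s, in which the tool goes at most 41.7 mm and 7.16 degrees, less where a joint would pass 70% of its speed; a pose out of reach is approached as far as the arm can. A call with a gripper value outside its range is refused whole. The fingers move at their own pace and stop on an object; "newtons" is the grip in N (left out, the last holds). Time passes only in rows, so rows that repeat a pose let the fingers close. It gives the time, the measured TCP pose, the force, the opening and the grip force at its end, in the units of the state.
- read_state(): the state, without advancing time (a new reading comes with each control period).
- read_camera(name): name is "scene" or "side" or "wrist"; returns the picture (480x640x3 uint8, blue, green, red); there is no depth.
- get_calibration(name): a dict with "K" (3x3 intrinsics, pixels), "R" (3x3) and "t" (3): a world point X has camera coordinates R X + t. Camera axes: x right, y down, z forward; pixel columns grow to the right and rows downward; lengths in m; the calibration is good to about 2 mm. A picture is of the moment at which its call begins: read the wrist's pose just before it. get_calibration takes no time and is no camera call; for the wrist camera it gives the pose at the moment of the call.
- close_job(): hands the job in; it is judged then, once.
The state is a dict: "time": time; "joint_pos": joint angles; "joint_velocities": joint speeds; "tau": joint torques, N m; "eef_pos": TCP position; "tool_rot": TCP orientation; "contact_force": force on the tool from outside, world axes, zero at the start; "torque": the same for the moment, N m; "width": opening from 0.0 (shut) to 1.0 (fully open); "grip_force": force on a finger pad.
Only numpy, scipy, OpenCV 4.12 (cv2) and the standard library are available. Lean on these libraries where they do the work, as an engineer would, in place of code of your own. Each camera call takes 0.05 s, during which the arm holds its last target. There are 200 camera calls.

TASK

Check the two rebuilt hand levers on the bench: with the outside of the fingers, push the blue clutch lever in from its outer side until it stops short of the bar, keep it there about a second and let it spring right back, then push the red brake lever in to its stop in the same way and finish still holding it in there. Only push on the levers' outer sides: do not pinch them, reach behind them, take hold of a bar or force a lever once it has stopped, and leave the other things on the bench where they are.

Things in the scene. Friction and masses are not known exactly. Their poses are not given: they have to be found in the camera images.
- clutch_stand: clutch control: a handlebar end on a fixed green bench stand (base 120 x 180 x 12 mm; brass cable adjuster beside the pivot). Origin on the bench under its middle, z up, x from lever side to bar side. The bar lies along y at x +20, z 100 mm; the lever hinges on an upright pin at x -20, y -70, z 100 mm, ball end towards +y. Highest point 125 mm; below the lever it is free down to the base
- clutch_bar: the steel bar (22 mm) with its black rubber grip (32 mm thick, 115 mm long) of the clutch control; same origin and axes as its stand. Fixed; not to be pressed or taken hold of
- clutch_blade: the blue blade of the clutch lever, 18 mm high, reaching from 18 to 130 mm from the pivot, with a 20 mm ball at 133 mm. Origin on the pivot axis at mid height; x is the direction in which the blade is pressed (square to its outer face, level), z up, the blade runs along +y
- clutch_inner: thin black strip along the inner side of the clutch blade (the side that faces the grip); same origin and axes as the blade. Not to be touched: the lever is only pushed from outside, never pinched
- clutch_press (a point): a good point to push: middle height of the outer face of the blue clutch blade, 100 mm from the pivot, about 100 mm above the bench; moves with the lever. Its x axis is the pressing direction, z up
- clutch_lever (a joint): clutch lever angle, rad: 0 let out (a spring returns it), 0.33 on its stop, blade parallel to the bar and 18 mm short of the grip. Turns clockwise seen from above. Pushed 100 mm from the pivot it takes about 3 N at first and 8.5 N at the stop, where it at once becomes firm. Over 60 N counts as forcing it
- brake_stand: brake control: a handlebar end on a fixed green bench stand (base 120 x 180 x 12 mm; white fluid reservoir with a black cap over the pivot). Origin on the bench under its middle, z up, x from lever side to bar side. The bar lies along y at x +20, z 100 mm; the lever hinges on an upright pin at x -20, y +70, z 100 mm, ball end towards -y. Highest point 140 mm; below the lever it is free down to the base
- brake_bar: the steel bar (22 mm) with its black rubber grip (32 mm thick, 115 mm long) of the brake control; same origin and axes as its stand. Fixed; not to be pressed or taken hold of
- brake_blade: the red blade of the brake lever, 18 mm high, reaching from 18 to 130 mm from the pivot, with a 20 mm ball at 133 mm. Origin on the pivot axis at mid height; x is the direction in which the blade is pressed (square to its outer face, level), z up, the blade runs along -y
- brake_inner: thin black strip along the inner side of the brake blade (the side that faces the grip); same origin and axes as the blade. Not to be touched: the lever is only pushed from outside, never pinched
- brake_press (a point): a good point to push: middle height of the outer face of the red brake blade, 100 mm from the pivot, about 100 mm above the bench; moves with the lever. Its x axis is the pressing direction, z up
- brake_lever (a joint): brake lever angle, rad: 0 let out (a spring returns it), 0.33 on its stop, blade parallel to the bar and 18 mm short of the grip. Turns anticlockwise seen from above. Pushed 100 mm from the pivot it takes about 3 N at first and 8.5 N at the stop, where it at once becomes firm. Over 60 N counts as forcing it
- servo_piston: light-coloured metal piston, 52 mm across, 61 mm high, standing in front of the brake stand; loose, origin at the middle of its underside, to be left where it is
- bearing_carton: small red carton 64 x 63 x 36 mm, in front of the clutch stand; loose, origin at the middle of its underside, to be left where it is
- duct_tape: roll of silver tape lying flat, 113 mm across, 48 mm high, near the front edge of the bench; loose, origin at the middle of its underside, to be left where it is
- grease_can: open blue can, 90 mm across, 99 mm high, at the back; loose, origin at the middle of its underside, to be left where it is
- driver_yellow: yellow screwdriver, 149 mm long, lying at the right-hand end; loose, origin at the middle of its underside, to be left where it is
- ratchet: small chrome ratchet, 142 mm long, lying back right; loose, origin at the middle of its underside, to be left where it is
- bronze_bushing: bronze bushing, 38 mm across, 18 mm high, front left; loose, origin at the middle of its underside, to be left where it is

How it is judged:
By the outcome, as a careful person would: the job done as asked, in the order asked, and still so for the second after the job is handed in, while the arm keeps its last pose, push and grip.
It also fails if it takes over 72 s, if anything falls off the work surface, if the arm or the gripper's body presses on something with over 40 N, if the wrist force passes 120 N, or if a joint passes its speed limit or range.

## Working session

There is one attempt and no reset: what is moved stays moved. The work goes in short steps, Python scripts to look and compute and a tool call to move; the robot and the scene stay as the last step left them, time stands still between calls to the robot, and variables do not carry over. Pictures are saved under pics/ and viewed, at most 10 in all, crops included, and the job is handed in when it is done.

Besides the shell and the picture viewer there is one more tool, called after "Call:" in YAML: its name, and indented under it one key for each argument. arm_command: Moves the arm, as the interface text tells. Its arguments: {"type":"object","properties":{"translation":{"type":"array","items":{"type":"array","items":{"type":"number"}}},"dr":{"type":"array","items":{"type":"array","items":{"type":"number"}}},"fingers":{"type":"array","items":{"type":"number"}},"newtons":{"type":"number"}},"required":["translation","dr","fingers"]}

```bash
mkdir -p pics
python3 - <<'E'
from station import *
import cv2,numpy as np
s=read_state();print(s)
for n in("scene","side"):
    cv2.imwrite(f"pics/{n}0.png",read_camera(n)); c=get_calibration(n); print(n,np.round(c["K"],1).tolist(),np.round(c["R"],3).tolist(),np.round(-c["R"].T@c["t"],3))
E
```

```text
{'time': 0.0, 'joint_pos': array([-1.35811151e+00,  1.59045499e-01,  1.59827622e+00,  1.28518648e-05,
        1.38621864e+00, -2.10151907e-01]), 'joint_velocities': array([ 8.14564095e-05,  1.97984115e-03, -2.42437139e-03,  1.01894961e-03,
        8.46258420e-04,  2.48865936e-03]), 'tau': array([ 1.20450404e-03, -3.96001804e+01, -3.31428945e+01, -2.05491633e-04,
        8.34591425e-03,  1.77953012e-05]), 'eef_pos': array([ 0.2357777 , -0.52377656,  0.24129686]), 'tool_rot': array([ 9.77734044e-01,  2.09845634e-01,  5.08228163e-06, -9.73860475e-04]), 'contact_force': array([0.17412572, 0.99937163, 1.11808359]), 'torque': array([-0.03920036, -0.02157978,  0.01456125]), 'grip_force': 0.0, 'width': 0.998100198897042}
scene [[519.5, 0.0, 312.4], [0.0, 519.5, 240.3], [0.0, 0.0, 1.0]] [[0.852, -0.523, -0.002], [-0.365, -0.593, -0.717], [0.375, 0.612, -0.697]] [ 0.047 -0.782  1.01 ]
side [[602.1, 0.0, 314.5], [0.0, 602.1, 247.4], [0.0, 0.0, 1.0]] [[-0.976, -0.217, 0.001], [-0.077, 0.339, -0.937], [0.203, -0.915, -0.348]] [0.18  1.581 0.684]
```

View pics/scene0.png

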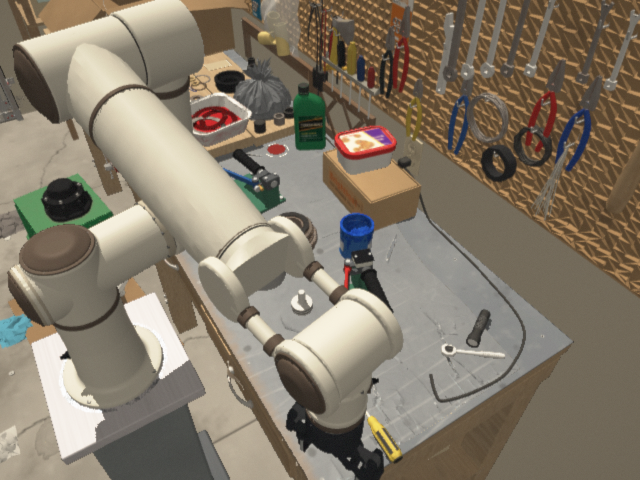

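View pics/side0.png

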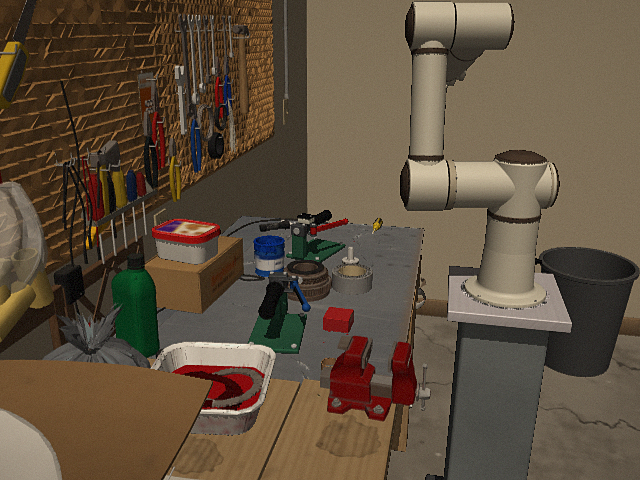

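The scene view has the arm in front of both stands. The side view shows the clutch stand at about (278,330) with its blue ball at about (307,309), and the brake stand at about (315,248) with its red ball at about (346,221).

```bash
cat > h.py <<'E'
from station import *
import cv2,numpy as np
from scipy.spatial.transform import Rotation as Ro
def ray(c,uv,z):
    d=c["R"].T@np.linalg.solve(c["K"],[uv[0],uv[1],1]); o=-c["R"].T@c["t"]
    return o+d*(z-o[2])/d[2]
def proj(c,X):
    p=c["K"]@(c["R"]@np.asarray(X)+c["t"]); return p[:2]/p[2]
def delta(target,Rt=None):
    "shift in tool mm and rotvec deg from present pose"
    s=read_state();R=Ro.from_quat(s["tool_rot"])
    t=R.inv().apply(np.asarray(target)-s["eef_pos"])*1000
    r=(R.inv()*Rt).as_rotvec(degrees=True) if Rt is not None else None
    return np.round(t,1),None if r is None else np.round(r,1)
E
python3 - <<'E'
from h import *
c=get_calibration("side")
for n,uv,z in[("cl base",(278,333),.012),("cl ball",(307,309),.1),("cl top of blade",(290,279),.1),("br base",(315,248),.012),("br ball",(346,221),.1),("br piv",(314,228),.1),("carton",(338,325),.0),("piston",(352,265),.06)]:
    print(n,ray(c,uv,z).round(3))
im=cv2.imread("pics/side0.png")
cv2.imwrite("pics/side0z.png",cv2.resize(im[205:355,225:425],None,fx=4,fy=4,interpolation=cv2.INTER_CUBIC))
c=get_calibration("wrist");print(c["K"].round(0).tolist(),(-c["R"].T@c["t"]).round(3),c["R"].round(2).tolist())
E
```

```text
cl base [0.531 0.39  0.012]
cl ball [0.453 0.427 0.1  ]
cl top of blade [0.531 0.275 0.1  ]
br base [ 0.569 -0.18   0.012]
br ball [ 0.476 -0.21   0.1  ]
br piv [ 0.559 -0.119  0.1  ]
carton [0.406 0.298 0.   ]
piston [0.413 0.054 0.06 ]
[[336.0, 0.0, 315.0], [0.0, 336.0, 242.0], [0.0, 0.0, 1.0]] [ 0.302 -0.494  0.374] [[0.41, -0.91, -0.0], [-0.87, -0.39, 0.28], [-0.26, -0.11, -0.96]]
```

View pics/side0z.png

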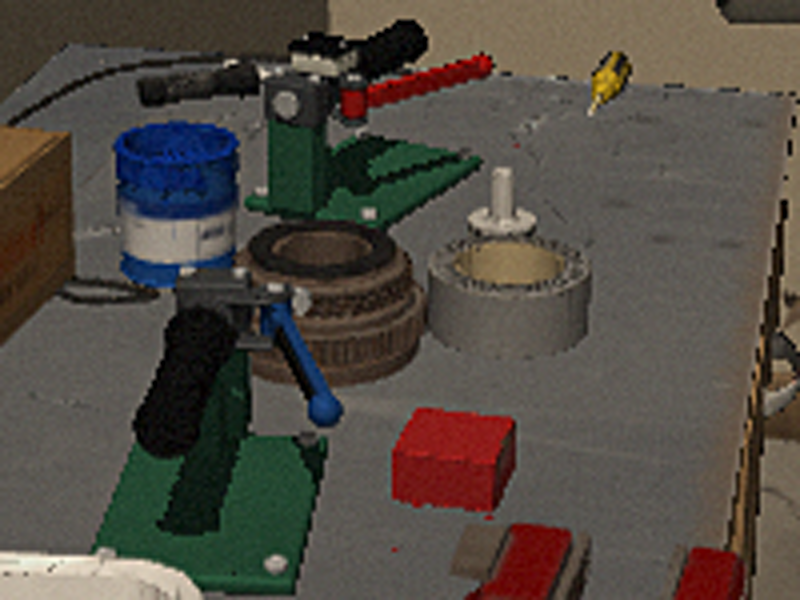

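The crop shows the clutch lever with its ball at about side px (306,307), and the brake ball at about (346,221). The carton, piston and tape are clear of the levers. Next I'll use the wrist camera from above.

Run:
```python
from h import *
s=read_state();R=Ro.from_quat(s["tool_rot"]).as_matrix();print(R.round(2).tolist())
# yaw so that tool y -> +-x world
for sg in(1,-1):
    y=np.array([sg,0,0.]);z=np.array([0,0,-1.]);x=np.cross(y,z)
    print(sg,delta([.42,-.17,.36],Ro.from_matrix(np.c_[x,y,z])))
```

```text
[[0.91, 0.41, -0.0], [0.41, -0.91, 0.0], [0.0, -0.0, -1.0]]
1 (array([ 313.2, -247.3, -118.1]), array([ -0.1,  -0.1, -65.8]))
-1 (array([ 313.2, -247.3, -118.1]), array([-1.000e-01,  1.000e-01,  1.142e+02]))
```

Call:
arm_command:
  translation:
    - [20,-15,-60]
    - [50,-40,-118]
    - [80,-65,-118]
    - [115,-90,-118]
    - [150,-115,-118]
    - [180,-140,-118]
    - [215,-165,-118]
    - [245,-190,-118]
    - [280,-215,-118]
    - [313,-247,-118]
    - [313,-247,-118]
    - [313,-247,-118]
  dr:
    - [0,0,-3]
    - [0,0,-10]
    - [0,0,-17]
    - [0,0,-24]
    - [0,0,-31]
    - [0,0,-38]
    - [0,0,-45]
    - [0,0,-52]
    - [0,0,-59]
    - [0,0,-66]
    - [0,0,-66]
    - [0,0,-66]
  fingers: [0,0,0,0,0,0,0,0,0,0,0,0]
  newtons: 60

```text
time: 1.1
eef_pos: [0.4217, -0.1652, 0.3602]
tool_rot: [0.703, 0.711, 0.001, -0.001]
contact_force: [-0.3, -0.7, -0.2]
width: -0.001
grip_force: 0.0
```

Run:
```python
from h import *
import json
c=get_calibration("wrist");im=read_camera("wrist");cv2.imwrite("pics/w1.png",im)
json.dump({k:np.asarray(v).tolist() for k,v in c.items()},open("w1.json","w"))
s=read_state();print(s["time"],s["eef_pos"],s["joint_pos"].round(2),s["contact_force"],s["width"])
```

```text
1.15 [ 0.42079384 -0.16784909  0.36010353] [-0.65 -0.22  1.74  0.    1.62 -0.66] [-0.119648   -1.0680955   0.41668266] -0.00011181950596067771
```

View pics/w1.png

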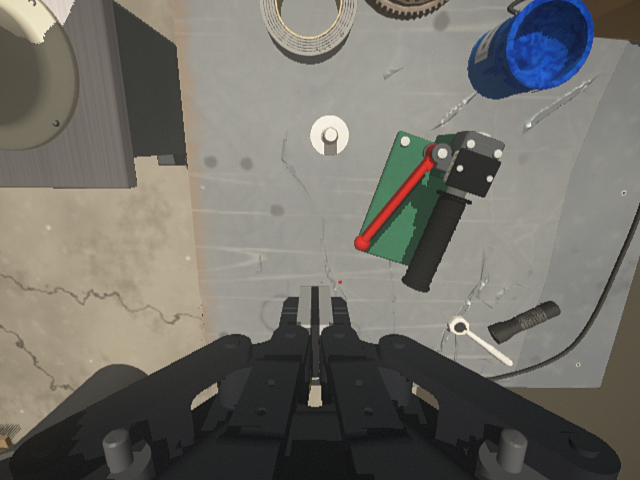

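The wrist view shows the red ball at about (362,242), the pivot pin at about (442,153), the grip end at about (416,285), and the piston at (330,135) well away from the lever. I'll enlarge the lever and the fingertips.

Run:
```python
from h import *
import json
c={k:np.array(v) for k,v in json.load(open("w1.json")).items()}
im=cv2.imread("pics/w1.png")
a=cv2.resize(im[120:300,340:510],None,fx=3.3,fy=3.3,interpolation=cv2.INTER_CUBIC)
b=cv2.resize(im[270:410,270:360],None,fx=2.5,fy=2.5,interpolation=cv2.INTER_CUBIC)
b=cv2.copyMakeBorder(b,0,a.shape[0]-b.shape[0],0,0,cv2.BORDER_CONSTANT)
cv2.imwrite("pics/w1z.png",np.hstack([a,b]));print(a.shape,b.shape)
s=read_state();R=Ro.from_quat(s["tool_rot"]);p=s["eef_pos"]
for z in(11,0,-10,-20,-30):
  print(z,[proj(c,p+R.apply([11,y,z])/1) if 0 else proj(c,p+R.apply(np.array([11,y,z])/1000)).round(0) for y in(-14.5,0,14.5)])
B=ray(c,(362,242),.1);P=ray(c,(442,153),.11);print(B,P,np.linalg.norm((B-P)[:2]))
```

```text
(594, 561, 3) (594, 225, 3)
11 [array([281., 288.]), array([312., 288.]), array([343., 288.])]
0 [array([278., 299.]), array([312., 299.]), array([345., 299.])]
-10 [array([276., 310.]), array([312., 310.]), array([347., 310.])]
-20 [array([273., 322.]), array([311., 322.]), array([350., 322.])]
-30 [array([269., 337.]), array([311., 337.]), array([353., 337.])]
[ 0.48073787 -0.20673648  0.1       ] [ 0.56209958 -0.10052882  0.11      ] 0.13379011861243148
```

View pics/w1z.png

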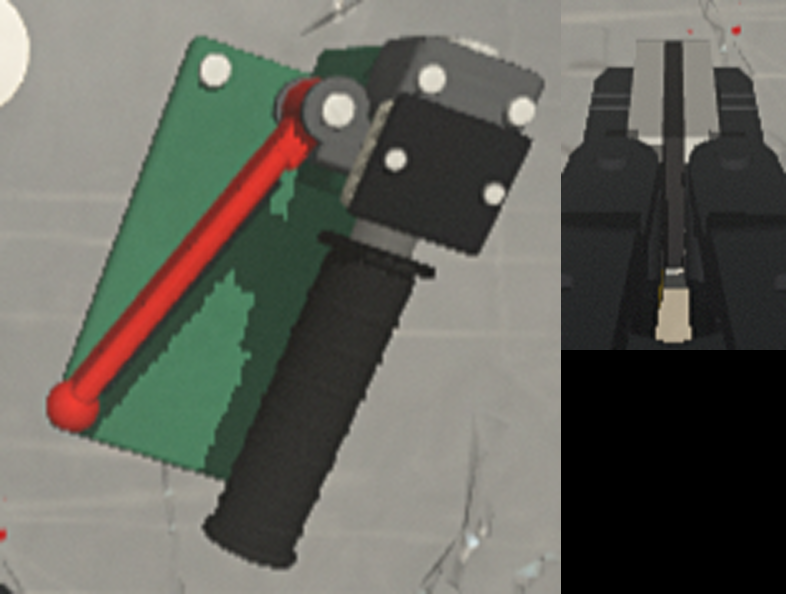

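Run:
```python
from h import *
import json
c={k:np.array(v) for k,v in json.load(open("w1.json")).items()}
B=ray(c,(361.8,243),.1);g0=ray(c,(454.5,197.3),.1);g1=ray(c,(415.8,284.5),.1)
ang=lambda v:np.degrees(np.arctan2(v[1],v[0]))
print("bar ang",ang(g1-g0),np.linalg.norm(g1-g0))
for z in(.1,.11,.12):
  P=ray(c,(442.4,153.3),z);print(z,P,"len",np.linalg.norm((B-P)[:2]),"lever ang",ang(B-P))
# base corners z=.012: hole top-left & edges
for q in((397.5,131),(362,239)):print(ray(c,q,.012))
```

```text
bar ang -107.30053015889449 0.11648406727701027
0.1 [ 0.56627963 -0.10106329  0.1       ] len 0.1370602981700238 lever ang -128.71252192469768
0.11 [ 0.56257923 -0.10084281  0.11      ] len 0.13495197384225222 lever ang -127.42798399521831
0.12 [ 0.55887883 -0.10062233  0.12      ] len 0.13291361215273298 lever ang -126.103363562401
[ 0.53420556 -0.07446289  0.012     ]
[ 0.49388887 -0.22770516  0.012     ]
```

The brake numbers agree with each other: bar at -107.3°, lever at -126°, a difference of 0.33 rad. The pivot is at (0.559,-0.101). Now I'll look at the clutch.

Call:
arm_command:
  translation:
    - [40,0,0]
    - [80,0,0]
    - [120,0,0]
    - [160,0,0]
    - [200,0,0]
    - [240,0,0]
    - [280,0,0]
    - [320,-5,0]
    - [360,-10,0]
    - [400,-15,0]
    - [440,-20,0]
    - [470,-20,0]
  dr:
    - [0,0,0]
    - [0,0,0]
    - [0,0,-2]
    - [0,0,-4]
    - [0,0,-6]
    - [0,0,-8]
    - [0,0,-10]
    - [0,0,-12]
    - [0,0,-14]
    - [0,0,-16]
    - [0,0,-18]
    - [0,0,-18]
  fingers: [0,0,0,0,0,0,0,0,0,0,0,0]

```text
time: 2.15
eef_pos: [0.3976, 0.301, 0.36]
tool_rot: [0.586, 0.811, -0.0, -0.0]
contact_force: [1.0, 0.4, 1.1]
width: -0.001
grip_force: 0.0
```

Call:
arm_command:
  translation:
    - [0,0,0]
    - [0,0,0]
    - [0,0,0]
  dr:
    - [0,0,0]
    - [0,0,0]
    - [0,0,0]
  fingers: [0,0,0]

```text
time: 2.4
eef_pos: [0.3986, 0.2981, 0.3598]
tool_rot: [0.587, 0.81, -0.001, 0.0]
contact_force: [-0.4, -0.8, -0.2]
width: -0.001
grip_force: 0.0
```

Run:
```python
from h import *
import json
c=get_calibration("wrist");im=read_camera("wrist");cv2.imwrite("pics/w2.png",im)
json.dump({k:np.asarray(v).tolist() for k,v in c.items()},open("w2.json","w"))
s=read_state();print(s["time"],s["eef_pos"],s["tool_rot"],s["joint_pos"].round(2))
```

```text
2.45 [0.39874352 0.29789234 0.36004489] [ 5.87012327e-01  8.09577882e-01 -4.14701577e-04  9.72653774e-05] [ 0.4  -0.1   1.63 -0.    1.61  0.08]
```

View pics/w2.png

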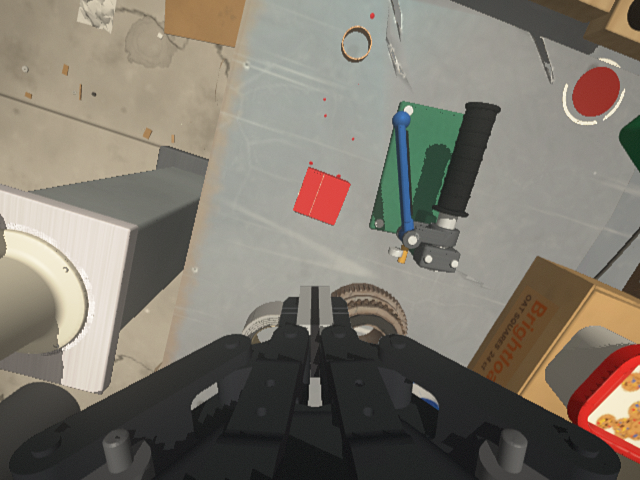

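The clutch view shows the blue ball at about (402,118), the pivot screw at about (412,240), and the grip from about (455,213) to (484,106). I'll enlarge it.

Run:
```python
import cv2
im=cv2.imread("pics/w2.png")
cv2.imwrite("pics/w2z.png",cv2.resize(im[95:285,360:510],None,fx=3.1,fy=3.1,interpolation=cv2.INTER_CUBIC))
```

```text
(no output)
```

View pics/w2z.png

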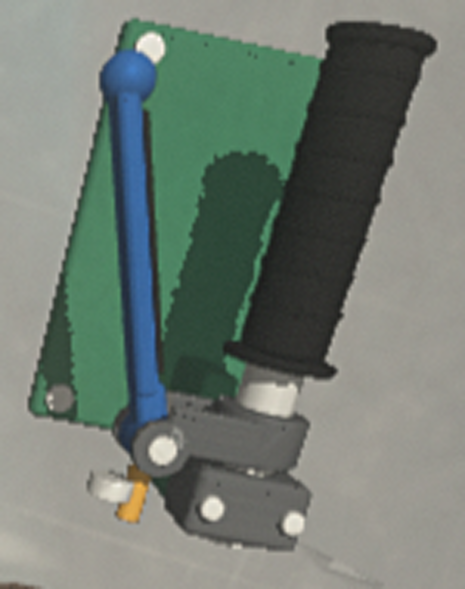

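```bash
cat >> h.py <<'E'
ang=lambda v:np.degrees(np.arctan2(v[1],v[0]))
d2=lambda a:np.array([np.cos(np.radians(a)),np.sin(np.radians(a))])
def path(P,e_rest,sgn,ths,d=.0195,L=.1,z=.091):
    """TCP poses: lever dir e_rest turned by sgn*th (deg); press dir n; tool y = n"""
    out=[]
    s=read_state();R0=Ro.from_quat(s["tool_rot"])
    for th,gap in ths:
        e=e_rest+sgn*th; n=e+sgn*90
        p=np.r_[np.array(P)+L*d2(e)-(d+gap)*d2(n),z]
        y=np.r_[d2(n),0];zz=np.array([0,0,-1.]);Rt=Ro.from_matrix(np.c_[np.cross(y,zz),y,zz])
        t=R0.inv().apply(p-s["eef_pos"])*1000; r=(R0.inv()*Rt).as_rotvec(degrees=True)
        out.append((th,gap*1000,t.round(1).tolist(),r.round(1).tolist()))
        print(*out[-1],p.round(4))
E
python3 - <<'E'
from h import *
import json
c={k:np.array(v) for k,v in json.load(open("w2.json")).items()}
B=ray(c,(401.3,119.8),.1);g0=ray(c,(450.6,211.5),.1);g1=ray(c,(483.5,106.3),.1)
print("ball",B,"bar ang",ang(g1-g0),np.linalg.norm(g1-g0))
for z in(.115,.12):
  P=ray(c,(412.3,239.5),z);print(z,P,"len",np.linalg.norm((B-P)[:2]),"lever ang",ang(B-P))
P=ray(c,(412.3,239.5),.118)[:2];e=ang(B[:2]-P)
sc=get_calibration("side");print("ball in side",proj(sc,B),"brake ball",proj(sc,[.4807,-.2067,.1]))
path(P,e,-1,[(0,.04),(0,.01),(0,.0)]+[(t,0) for t in(3,6,9,12,15,18,19,20)])
E
```

```text
ball [0.45932928 0.42014026 0.1       ] bar ang 97.31994336722023 0.11832136124552345
0.115 [0.51873964 0.30006402 0.115     ] len 0.13396975899695837 lever ang 116.32491624695525
0.12 [0.51685217 0.30096239 0.12      ] len 0.13233385633876849 lever ang 115.7649399290011
ball in side [304.8318766  307.39599908] brake ball [344.31965955 221.16819694]
0 40.0 [56.7, 41.3, 269.0] [-0.0, 0.0, -7.9] [0.4203 0.3644 0.091 ]
0 10.0 [60.8, 71.0, 269.0] [-0.0, 0.0, -7.9] [0.4473 0.3776 0.091 ]
0 0.0 [62.2, 80.9, 269.0] [-0.0, 0.0, -7.9] [0.4563 0.3819 0.091 ]
3 0 [63.8, 86.0, 269.0] [-0.0, 0.0, -4.9] [0.4606 0.385  0.091 ]
6 0 [65.1, 91.2, 269.0] [-0.0, 0.0, -1.9] [0.4651 0.3879 0.091 ]
9 0 [66.2, 96.4, 268.9] [-0.0, 0.0, 1.1] [0.4697 0.3905 0.091 ]
12 0 [66.9, 101.7, 268.9] [-0.0, 0.0, 4.1] [0.4745 0.3929 0.091 ]
15 0 [67.4, 107.0, 268.9] [-0.0, 0.0, 7.1] [0.4794 0.3951 0.091 ]
18 0 [67.7, 112.3, 268.9] [-0.0, 0.0, 10.1] [0.4844 0.3969 0.091 ]
19 0 [67.7, 114.1, 268.9] [-0.0, 0.0, 11.1] [0.4861 0.3975 0.091 ]
20 0 [67.7, 115.9, 268.9] [-0.0, 0.0, 12.1] [0.4878 0.398  0.091 ]
```

Call:
arm_command:
  translation:
    - [20,10,35]
    - [40,25,70]
    - [57,41,105]
    - [57,41,140]
    - [57,41,175]
    - [57,41,210]
    - [57,41,240]
    - [57,41,260]
    - [57,41,269]
    - [57,41,269]
    - [57,41,269]
  dr:
    - [0,0,-4]
    - [0,0,-8]
    - [0,0,-8]
    - [0,0,-8]
    - [0,0,-8]
    - [0,0,-8]
    - [0,0,-8]
    - [0,0,-8]
    - [0,0,-8]
    - [0,0,-8]
    - [0,0,-8]
  fingers: [0,0,0,0,0,0,0,0,0,0,0]

```text
time: 3.37
eef_pos: [0.4203, 0.3657, 0.0922]
tool_rot: [0.529, 0.849, 0.0, 0.0]
contact_force: [0.2, -0.3, 0.4]
width: -0.006
grip_force: 0.0
```

Run:
```python
from h import *
s=read_state();print(s["time"],s["eef_pos"],s["contact_force"])
im=read_camera("wrist");im2=read_camera("side")
a=im[:,100:540];b=cv2.resize(im2[240:360,230:350],None,fx=2.9,fy=2.9,interpolation=cv2.INTER_CUBIC)
b=cv2.copyMakeBorder(b,0,480-b.shape[0],0,0,cv2.BORDER_CONSTANT)
cv2.imwrite("pics/w3.png",np.hstack([a,b]))
path([.5176,.3006],116,-1,[(0,.01),(0,.0)]+[(t,0) for t in(3,6,9,12,15,18,19,20)])
```

```text
3.3667 [0.42029752 0.36566265 0.09223842] [ 0.20308661 -0.31910038  0.38142193]
0 10.0 [-1.8, 28.4, 2.7] [0.2, -0.0, 0.2] [0.4472 0.3775 0.091 ]
0 0.0 [-1.8, 38.4, 2.7] [0.2, -0.0, 0.2] [0.4562 0.3819 0.091 ]
3 0 [-0.9, 43.7, 2.7] [0.2, -0.0, 3.2] [0.4606 0.385  0.091 ]
6 0 [-0.3, 49.0, 2.7] [0.2, -0.0, 6.2] [0.4651 0.3879 0.091 ]
9 0 [-0.0, 54.3, 2.8] [0.2, -0.0, 9.2] [0.4697 0.3905 0.091 ]
12 0 [0.0, 59.6, 2.8] [0.2, -0.0, 12.2] [0.4745 0.3929 0.091 ]
15 0 [-0.2, 65.0, 2.8] [0.2, -0.0, 15.2] [0.4794 0.395  0.091 ]
18 0 [-0.8, 70.3, 2.8] [0.2, -0.0, 18.2] [0.4844 0.3969 0.091 ]
19 0 [-1.0, 72.0, 2.8] [0.2, -0.0, 19.2] [0.4861 0.3975 0.091 ]
20 0 [-1.3, 73.8, 2.8] [0.2, -0.0, 20.2] [0.4878 0.398  0.091 ]
```

View pics/w3.png

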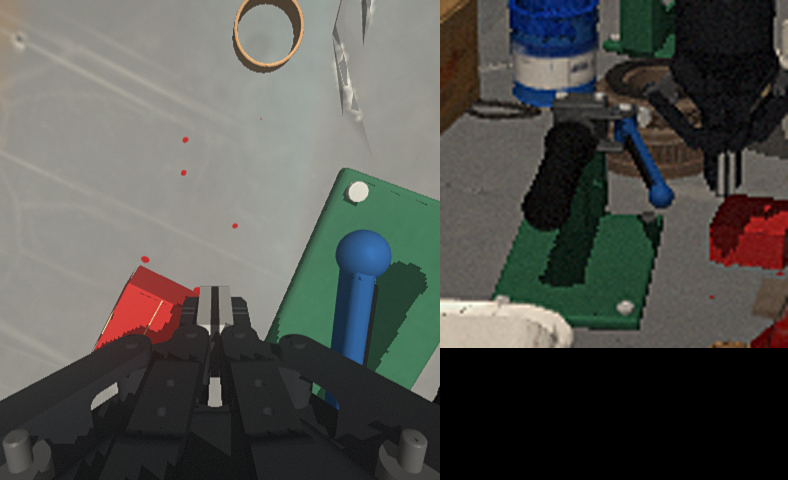

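The fingers hang beside the blue lever on its outer side, above the carton, and nothing is touched. I'll advance slowly until they touch the blade.

Call:
arm_command:
  translation:
    - [0,12,0]
    - [0,24,0]
    - [0,30,0]
    - [0,32,0]
    - [0,34,0]
    - [0,34,0]
  dr:
    - [0,0,0]
    - [0,0,0]
    - [0,0,0]
    - [0,0,0]
    - [0,0,0]
    - [0,0,0]
  fingers: [0,0,0,0,0,0]

```text
time: 3.97
eef_pos: [0.45, 0.3813, 0.0918]
tool_rot: [0.528, 0.849, 0.0, 0.0]
contact_force: [-0.6, 0.6, 0.1]
width: -0.001
grip_force: 0.0
```

Call:
arm_command:
  translation:
    - [0,2,0]
    - [0,4,0]
    - [0,6,0]
    - [0,6,0]
    - [0,6,0]
  dr:
    - [0,0,0]
    - [0,0,0]
    - [0,0,0]
    - [0,0,0]
    - [0,0,0]
  fingers: [0,0,0,0,0]

```text
time: 4.38
eef_pos: [0.4546, 0.3838, 0.0912]
tool_rot: [0.528, 0.849, -0.001, -0.0]
contact_force: [-3.3, -0.6, 2.0]
width: 0.0
grip_force: 1.7
```

Contact at the predicted place, 3.3 N. Now the arc.

Call:
arm_command:
  translation:
    - [0.5,2.6,0]
    - [0.9,5.3,0]
    - [1.2,8,0]
    - [1.5,10.6,0]
    - [1.7,13.3,0]
    - [1.8,15.9,0]
    - [1.8,18.6,0]
    - [1.8,21.2,0]
    - [1.7,24,0]
    - [1.6,26.6,0]
    - [1.6,26.6,0]
  dr:
    - [0,0,1.5]
    - [0,0,3]
    - [0,0,4.5]
    - [0,0,6]
    - [0,0,7.5]
    - [0,0,9]
    - [0,0,10.5]
    - [0,0,12]
    - [0,0,13.5]
    - [0,0,15]
    - [0,0,15]
  fingers: [0,0,0,0,0,0,0,0,0,0,0]

```text
time: 5.3
eef_pos: [0.4772, 0.3967, 0.0911]
tool_rot: [0.635, 0.773, -0.002, -0.001]
contact_force: [-6.6, -2.7, 5.0]
width: 0.004
grip_force: 3.4
```

Call:
arm_command:
  translation:
    - [0,1,0]
    - [0,2,0]
    - [0,3,0]
    - [0,3,0]
  dr:
    - [0,0,0.5]
    - [0,0,1]
    - [0,0,1.7]
    - [0,0,1.7]
  fingers: [0,0,0,0]

```text
time: 5.63
eef_pos: [0.4797, 0.3976, 0.0911]
tool_rot: [0.646, 0.763, -0.001, -0.001]
contact_force: [-6.7, -1.2, 4.3]
width: -0.002
grip_force: 3.7
```

Call:
arm_command:
  translation:
    - [0,1,0]
    - [0,2,0]
    - [0,2,0]
  dr:
    - [0,0,0.6]
    - [0,0,1.2]
    - [0,0,1.2]
  fingers: [0,0,0]

```text
time: 5.88
eef_pos: [0.4815, 0.3983, 0.0912]
tool_rot: [0.654, 0.757, -0.001, -0.001]
contact_force: [-7.7, -0.0, 5.3]
width: 0.002
grip_force: 3.8
```

Call:
arm_command:
  translation:
    - [0,1,0]
    - [0,1.5,0]
    - [0,1.5,0]
  dr:
    - [0,0,0.6]
    - [0,0,1.0]
    - [0,0,1.0]
  fingers: [0,0,0]

```text
time: 6.13
eef_pos: [0.4828, 0.3988, 0.0911]
tool_rot: [0.66, 0.751, -0.001, -0.002]
contact_force: [-8.1, 1.2, 3.7]
width: 0.001
grip_force: 3.9
```

Call:
arm_command:
  translation:
    - [0,1,0]
    - [0,1.5,0]
    - [0,1.5,0]
  dr:
    - [0,0,0]
    - [0,0,0]
    - [0,0,0]
  fingers: [0,0,0]

```text
time: 6.38
eef_pos: [0.4842, 0.3991, 0.0912]
tool_rot: [0.66, 0.751, -0.001, -0.002]
contact_force: [-8.7, 1.4, 4.2]
width: 0.0
grip_force: 4.1
```

Call:
arm_command:
  translation:
    - [0,1,0]
    - [0,1.5,0]
    - [0,1.5,0]
  dr:
    - [0,0,0]
    - [0,0,0]
    - [0,0,0]
  fingers: [0,0,0]

```text
time: 6.63
eef_pos: [0.4846, 0.3991, 0.0911]
tool_rot: [0.66, 0.751, -0.002, -0.002]
contact_force: [-11.9, -0.3, 7.3]
width: -0.001
grip_force: 6.0
```

The lever stops here: the force rises while the motion stalls. I'll press slightly more and hold for over a second.

Call:
arm_command:
  translation:
    - [0,1,0]
    - [0,2,0]
    - [0,2,0]
    - [0,2,0]
  dr:
    - [0,0,0]
    - [0,0,0]
    - [0,0,0]
    - [0,0,0]
  fingers: [0,0,0,0]

```text
time: 6.97
eef_pos: [0.4849, 0.3992, 0.091]
tool_rot: [0.66, 0.751, -0.004, -0.003]
contact_force: [-17.9, -1.3, 11.2]
width: 0.003
grip_force: 9.3
```

Call:
arm_command:
  translation:
    - [0,0,0]
    - [0,0,0]
    - [0,0,0]
    - [0,0,0]
    - [0,0,0]
    - [0,0,0]
    - [0,0,0]
    - [0,0,0]
    - [0,0,0]
    - [0,0,0]
    - [0,0,0]
  dr:
    - [0,0,0]
    - [0,0,0]
    - [0,0,0]
    - [0,0,0]
    - [0,0,0]
    - [0,0,0]
    - [0,0,0]
    - [0,0,0]
    - [0,0,0]
    - [0,0,0]
    - [0,0,0]
  fingers: [0,0,0,0,0,0,0,0,0,0,0]

```text
time: 7.88
eef_pos: [0.4849, 0.3992, 0.091]
tool_rot: [0.66, 0.751, -0.004, -0.003]
contact_force: [-18.4, -1.5, 11.8]
width: -0.001
grip_force: 9.2
```

Run:
```python
from h import *
im=read_camera("side");cv2.imwrite("pics/s4.png",cv2.resize(im[250:350,240:350],None,fx=4,fy=4,interpolation=cv2.INTER_CUBIC))
```

```text
(no output)
```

View pics/s4.png

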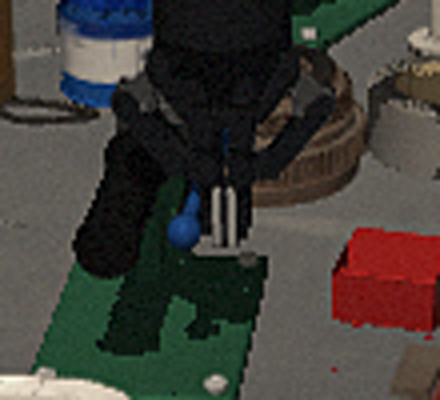

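The blue blade is parallel to the bar, on its stop, held over 1 s at about 18 N. I'll let it out by backing off along the outer side.

Call:
arm_command:
  translation:
    - [0,-6,0]
    - [0,-12,0]
    - [0,-18,0]
    - [-1,-24,0]
    - [-2,-30,0]
    - [-3,-36,0]
    - [-5,-45,0]
    - [-7,-55,0]
    - [-9,-65,0]
    - [-9,-75,0]
    - [-9,-75,0]
    - [-9,-75,0]
  dr:
    - [0,0,-2]
    - [0,0,-5]
    - [0,0,-8]
    - [0,0,-11]
    - [0,0,-14]
    - [0,0,-17]
    - [0,0,-19]
    - [0,0,-19]
    - [0,0,-19]
    - [0,0,-19]
    - [0,0,-19]
    - [0,0,-19]
  fingers: [0,0,0,0,0,0,0,0,0,0,0,0]

```text
time: 8.93
eef_pos: [0.4164, 0.3805, 0.0914]
tool_rot: [0.527, 0.85, 0.0, 0.0]
contact_force: [-0.3, -0.4, 0.8]
width: -0.002
grip_force: 0.0
```

Run:
```python
from h import *
s=read_state();print(s["time"],s["eef_pos"],s["contact_force"])
im=read_camera("side")
a=cv2.imread("pics/side0.png")
f=lambda i:cv2.inRange(i[290:320,280:325],(70,30,0),(255,120,60))
for i in(a,im):
    m=cv2.moments(f(i));print(m["m00"]/255,m["m10"]/max(m["m00"],1),m["m01"]/max(m["m00"],1))
path([.559,-.1006],-126.2,1,[(0,.04),(0,.01),(0,.0)],z=.3)
```

```text
8.9333 [0.41637173 0.38051665 0.09140228] [-0.34738747 -0.42104823  0.82832168]
92.0 23.891304347826086 10.923913043478262
92.0 23.891304347826086 10.923913043478262
0 40.0 [-487.6, -202.0, -208.7] [0.1, -0.0, 62.5] [ 0.4519 -0.1462  0.3   ]
0 10.0 [-514.3, -188.2, -208.6] [0.1, -0.0, 62.5] [ 0.4761 -0.1639  0.3   ]
0 0.0 [-523.1, -183.6, -208.6] [0.1, -0.0, 62.5] [ 0.4842 -0.1698  0.3   ]
```

The clutch lever is back exactly as it was at the start: the same pixels in the side view. I'll rise and go across to the brake.

Call:
arm_command:
  translation:
    - [0,0,-35]
    - [0,0,-75]
    - [0,0,-115]
    - [0,0,-155]
    - [-10,-4,-190]
    - [-40,-16,-209]
    - [-75,-31,-209]
    - [-110,-46,-209]
    - [-145,-60,-209]
    - [-180,-74,-209]
    - [-215,-89,-209]
    - [-250,-104,-209]
  dr:
    - [0,0,0]
    - [0,0,0]
    - [0,0,0]
    - [0,0,0]
    - [0,0,3]
    - [0,0,8]
    - [0,0,13]
    - [0,0,18]
    - [0,0,23]
    - [0,0,28]
    - [0,0,33]
    - [0,0,38]
  fingers: [0,0,0,0,0,0,0,0,0,0,0,0]

```text
time: 9.98
eef_pos: [0.4345, 0.1083, 0.3008]
tool_rot: [0.777, 0.63, 0.001, 0.001]
contact_force: [0.9, -0.9, -0.2]
width: 0.004
grip_force: 0.0
```

Run:
```python
from h import *
s=read_state();print(s["time"],s["eef_pos"],s["joint_pos"].round(2))
path([.559,-.1006],-126.2,1,[(0,.04)],z=.3)
```

```text
9.9833 [0.43451153 0.10827974 0.3008445 ] [-0.03 -0.22  1.85 -0.    1.51  0.18]
0 40.0 [-245.4, 69.6, 0.9] [0.1, -0.0, 24.3] [ 0.4519 -0.1462  0.3   ]
```

Call:
arm_command:
  translation:
    - [-35,10,0]
    - [-70,20,0]
    - [-105,30,0]
    - [-140,40,0]
    - [-175,50,0]
    - [-210,60,0]
    - [-245,69,0]
    - [-245,69,35]
    - [-245,69,70]
    - [-245,69,100]
    - [-245,69,100]
    - [-245,69,100]
  dr:
    - [0,0,4]
    - [0,0,8]
    - [0,0,12]
    - [0,0,16]
    - [0,0,20]
    - [0,0,24.3]
    - [0,0,24.3]
    - [0,0,24.3]
    - [0,0,24.3]
    - [0,0,24.3]
    - [0,0,24.3]
    - [0,0,24.3]
  fingers: [0,0,0,0,0,0,0,0,0,0,0,0]

```text
time: 10.98
eef_pos: [0.4516, -0.1436, 0.1996]
tool_rot: [0.891, 0.454, -0.001, -0.001]
contact_force: [0.2, 0.3, 0.6]
width: 0.002
grip_force: 0.0
```

Run:
```python
from h import *
s=read_state();print(s["time"],s["eef_pos"],s["contact_force"])
im=read_camera("wrist");im2=read_camera("scene")
b=cv2.resize(im2[220:340,290:410],None,fx=2.9,fy=2.9,interpolation=cv2.INTER_CUBIC)
b=cv2.copyMakeBorder(b,0,480-b.shape[0],0,0,cv2.BORDER_CONSTANT)
cv2.imwrite("pics/w5.png",np.hstack([im[:,100:540],b]))
path([.559,-.1006],-126.2,1,[(0,.04),(0,.005),(0,.0)]+[(t,0) for t in(15,19)])
```

```text
10.9833 [ 0.45155441 -0.14361432  0.19964518] [0.23884438 0.25947718 0.61303206]
0 40.0 [-2.2, -0.8, 111.8] [0.2, -0.0, 0.2] [ 0.4519 -0.1462  0.091 ]
0 5.0 [-2.4, 34.2, 111.9] [0.2, -0.0, 0.2] [ 0.4802 -0.1668  0.091 ]
0 0.0 [-2.4, 39.2, 111.9] [0.2, -0.0, 0.2] [ 0.4842 -0.1698  0.091 ]
15 0 [-4.1, 65.8, 112.0] [0.2, 0.0, -14.8] [ 0.5047 -0.1868  0.091 ]
19 0 [-3.4, 72.8, 112.1] [0.2, 0.0, -18.8] [ 0.5108 -0.1904  0.091 ]
```

View pics/w5.png

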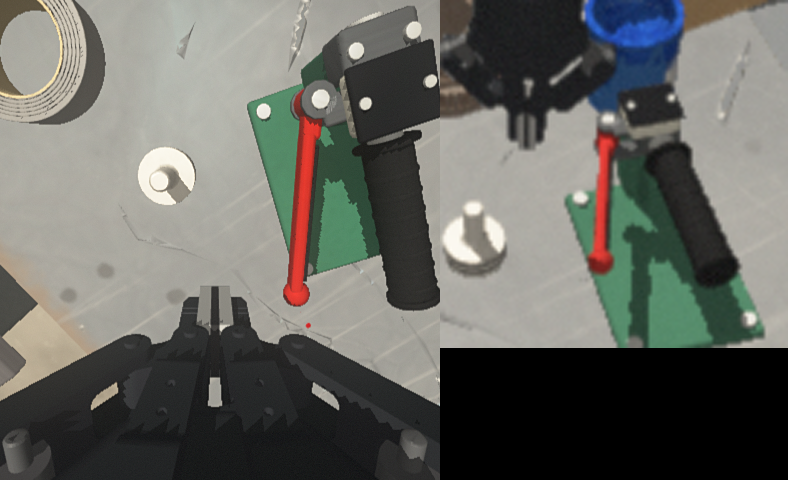

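The fingers hang at the outer side of the red lever, with the reservoir and piston clear. I'll go down and then in to the lever.

Call:
arm_command:
  translation:
    - [0,0,30]
    - [0,0,65]
    - [0,0,95]
    - [-0.5,0,108]
    - [-0.5,0,109]
    - [-0.5,12,109]
    - [-0.5,24,109]
    - [-0.5,31,109]
    - [-0.5,34,109]
    - [-0.5,34,109]
    - [-0.5,34,109]
  dr:
    - [0,0,0]
    - [0,0,0]
    - [0,0,0]
    - [0,0,0]
    - [0,0,0]
    - [0,0,0]
    - [0,0,0]
    - [0,0,0]
    - [0,0,0]
    - [0,0,0]
    - [0,0,0]
  fingers: [0,0,0,0,0,0,0,0,0,0,0]

```text
time: 12.0
eef_pos: [0.4797, -0.1642, 0.0922]
tool_rot: [0.891, 0.454, 0.0, 0.0]
contact_force: [0.8, 0.2, 0.5]
width: 0.002
grip_force: 0.0
```

Call:
arm_command:
  translation:
    - [0,2,0]
    - [0,4,0]
    - [0,6,0]
    - [0,6,0]
    - [0,6,0]
  dr:
    - [0,0,0]
    - [0,0,0]
    - [0,0,0]
    - [0,0,0]
    - [0,0,0]
  fingers: [0,0,0,0,0]

```text
time: 12.42
eef_pos: [0.4841, -0.1676, 0.0913]
tool_rot: [0.891, 0.454, -0.0, -0.0]
contact_force: [-0.8, -0.2, 0.0]
width: -0.003
grip_force: 0.0
```

Call:
arm_command:
  translation:
    - [0,2,0]
    - [-0.5,4.6,0]
    - [-0.9,7.3,0]
    - [-1.2,10,0]
    - [-1.5,12.6,0]
    - [-1.7,15.3,0]
    - [-1.8,17.9,0]
    - [-1.8,20.6,0]
    - [-1.8,23.2,0]
    - [-1.7,26,0]
    - [-1.6,28.6,0]
    - [-1.6,28.6,0]
  dr:
    - [0,0,0]
    - [0,0,-1.5]
    - [0,0,-3]
    - [0,0,-4.5]
    - [0,0,-6]
    - [0,0,-7.5]
    - [0,0,-9]
    - [0,0,-10.5]
    - [0,0,-12]
    - [0,0,-13.5]
    - [0,0,-15]
    - [0,0,-15]
  fingers: [0,0,0,0,0,0,0,0,0,0,0,0]

```text
time: 13.42
eef_pos: [0.505, -0.1851, 0.091]
tool_rot: [0.824, 0.567, -0.001, -0.002]
contact_force: [-6.7, 2.2, 6.3]
width: -0.0
grip_force: 3.8
```

Call:
arm_command:
  translation:
    - [0,1,0]
    - [0,2,0]
    - [0,3,0]
    - [0,4,0]
    - [0,4,0]
    - [0,4,0]
  dr:
    - [0,0,-0.6]
    - [0,0,-1.2]
    - [0,0,-1.8]
    - [0,0,-2.4]
    - [0,0,-2.4]
    - [0,0,-2.4]
  fingers: [0,0,0,0,0,0]

```text
time: 13.92
eef_pos: [0.5081, -0.1871, 0.091]
tool_rot: [0.812, 0.584, -0.002, -0.002]
contact_force: [-8.0, -0.2, 5.9]
width: -0.0
grip_force: 4.1
```

Call:
arm_command:
  translation:
    - [0,1,0]
    - [0,2,0]
    - [0,2,0]
  dr:
    - [0,0,-0.7]
    - [0,0,-1.5]
    - [0,0,-1.5]
  fingers: [0,0,0]

```text
time: 14.17
eef_pos: [0.5099, -0.1881, 0.091]
tool_rot: [0.804, 0.595, -0.002, -0.002]
contact_force: [-8.9, -1.1, 5.7]
width: -0.004
grip_force: 4.3
```

Call:
arm_command:
  translation:
    - [0,1,0]
    - [0,1.5,0]
    - [0,1.5,0]
  dr:
    - [0,0,0]
    - [0,0,0]
    - [0,0,0]
  fingers: [0,0,0]

```text
time: 14.42
eef_pos: [0.5106, -0.1884, 0.091]
tool_rot: [0.804, 0.594, -0.003, -0.003]
contact_force: [-12.7, -1.1, 8.9]
width: 0.0
grip_force: 6.1
```

Call:
arm_command:
  translation:
    - [0,1,0]
    - [0,1.5,0]
    - [0,1.5,0]
  dr:
    - [0,0,0]
    - [0,0,0]
    - [0,0,0]
  fingers: [0,0,0]

```text
time: 14.67
eef_pos: [0.5108, -0.1884, 0.0909]
tool_rot: [0.804, 0.595, -0.004, -0.004]
contact_force: [-17.9, -0.3, 12.8]
width: -0.002
grip_force: 8.9
```

The brake is on its stop at the predicted position: the motion has stalled at about 18 N. I'll hold it there for a second and hand in.

Call:
arm_command:
  translation:
    - [0,0,0]
    - [0,0,0]
    - [0,0,0]
    - [0,0,0]
    - [0,0,0]
    - [0,0,0]
    - [0,0,0]
    - [0,0,0]
    - [0,0,0]
    - [0,0,0]
    - [0,0,0]
    - [0,0,0]
  dr:
    - [0,0,0]
    - [0,0,0]
    - [0,0,0]
    - [0,0,0]
    - [0,0,0]
    - [0,0,0]
    - [0,0,0]
    - [0,0,0]
    - [0,0,0]
    - [0,0,0]
    - [0,0,0]
    - [0,0,0]
  fingers: [0,0,0,0,0,0,0,0,0,0,0,0]

```text
time: 15.67
eef_pos: [0.5108, -0.1885, 0.0909]
tool_rot: [0.804, 0.595, -0.004, -0.004]
contact_force: [-18.7, 0.7, 12.2]
width: 0.0
grip_force: 8.8
```

Run:
```python
from station import *
s=read_state();print(s["time"],s["eef_pos"],s["contact_force"])
print(close_job())
```

```text
15.6667 [ 0.51080937 -0.18845366  0.09094479] [-18.6946124    0.65134156  12.19382241]
the job is handed in; nothing more can be done
None
```

The job is handed in at 15.7 s: the clutch lever was pushed to its stop, held just over a second and sprang fully back, and the brake lever is now held on its stop at about 19 N of push (22 N in all at the wrist).

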